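# Hang the lure blank over the drip tray

## Robot

A 6-joint arm with a two-finger parallel gripper is mounted at the origin on the work surface. World frame = base frame: x ahead of the robot, y to its left, z up, the work surface at z = 0. Lengths are in m, angles in rad, forces in N, time in s.
With the tool pointing down it reaches from about 0.225 to 0.875 m from the base axis. Payload 3.4 kg.
Tool frame: the origin (TCP) lies between the finger pads; the fingertips stand 8 mm ahead of it and the grasp point (between the pads) lies 11 mm behind it; z points along the fingers, y is the line along which they close (so a half turn about z gives the same grasp; the last joint's range is limited). The gripper opens to 85 mm and grips with 20 to 120 N. Pads are 22 mm wide; open, the fingers measure 114 mm over their backs; the gripper's body (76 mm by 85 mm) begins 54 mm behind the grasp point. The pads swing forward as they close: fully open they stand 13 mm farther back than shut.
Start: joints at [-1.288, 0.276, 1.505, -0, 1.361, -0.121], TCP at [0.226, -0.529, 0.239] pointing down, gripper open.
Joint ranges: [-2.89, 2.89], [-0.75, 2.08], [0.22, 2.7], [-1.18, 4.32], [0.11, 2.71], [-2.7, 2.7]. Speed limits (rad/s): [2.57, 2.57, 3.14, 3.14, 3.14, 3.14].

## Interface

Orientations are given as a unit quaternion [w, x, y, z].
In Python, from rig import manip gives the robot as it stands.
- The arm moves only by the tool move_arm, never from a script. Its argument "deltas" is a list that holds one entry, the list of rows, each a list of 5 numbers: the shift along the tool's x, y, z normalised to -1 to 1, where 1 is 80 cm, then the turn about the tool's z normalised to -1 to 1, where 1 is 120 degrees, then the closure, from -1 (fully open) to 1 (shut). In form: [[[tx, ty, tz, twist, grip], ...]]. A call has 1 to 12 rows; each row is the pose to reach, as a shift and turn from the pose commanded when the call began, along the tool's axes at that moment; what a row does not reach only later rows make up. A row lasts 1/10 s, in which the tool goes at most 50 mm and 8.59 degrees, less where a joint would pass 70% of its speed; a pose out of reach is approached as far as the arm can. A call with a number of a shift or a turn outside -1 to 1 is refused whole. A call with a gripper value outside its range is refused whole. The fingers move at their own pace and stop on an object; "squeeze" is the grip in N (left out, the last holds). Time passes only in rows, so rows that repeat a pose let the fingers close. It gives the time, the measured TCP pose, the force, the opening and the grip force at its end, in the units of the state.
- manip.get_state(): the state, without advancing time (a new reading comes with each control period).
- manip.get_image(name): name is "scene" or "top"; returns the picture (480x640x3 uint8, red, green, blue); there is no depth.
- manip.camera_params(name): a dict with "fx", "fy", "cx", "cy" (pixels), "R" (3x3) and "t" (3): a world point X has camera coordinates R X + t. Camera axes: x right, y down, z forward; pixel columns grow to the right and rows downward; lengths in m; the calibration is good to about 2 mm. A picture is of the moment at which its call begins. camera_params takes no time and is no camera call.
- manip.sign_off(): hands the job in; it is judged then, once.
The state is a dict: "clock": time; "qpos": joint angles; "qd": joint speeds; "effort": joint torques, N m; "position": TCP position; "ee_rot": TCP orientation; "contact_force": force on the tool from outside, world axes, zero at the start; "moment": the same for the moment, N m; "width": finger opening in m; "gripper_force": force on a finger pad.
Only numpy, scipy, OpenCV 4.12 (cv2) and the standard library are available. Lean on these libraries where they do the work, as an engineer would, in place of code of your own. Each camera call takes 0.05 s, during which the arm holds its last target. There are 200 camera calls.

## Task

The lure blank is to be hung up ready for coating. First, with the blank still on its easel, turn the swivel hook of the drying stand until it points straight out over the middle line of the blue drip tray; then take the blank off the easel and hang it on the hook by the hole in its tail, hanging still over the tray with the hook still pointing that way. Leave the tape, the pliers and the small case where they lie.

Things in the scene. Friction and masses are not known exactly. Their poses are not given: they have to be found in the camera images.
- stand: Drying stand, bolted to the bench: dark steel disc foot 72 mm across and 12 mm high, aluminium post 18 mm across. Origin: on the post's axis at bench height; z up. The hook turns about this axis, freely either way through more than a full turn, with a light even friction of 0.06 N m (about 1 N at 70 mm out), no spring; it stays where it is left.
- hook: Swivel hook on the post: black hub 28 mm across, 15 mm below to 15 mm above the origin, and an orange round arm 9 mm thick. Origin: on the post's axis at the height of the arm's centre line (190 mm above the bench). Its -x axis points out along the arm; z up. The arm is straight and level to 115 mm from the axis, then its end bends up to hook_tip.
- hook_tip (a point): Centre of the rounded, turned-up end of the orange hook arm, 123 mm from the post's axis and 9 mm above the arm's centre line (top of the end: 13.5 mm above that line).
- tray: Blue open drip tray fixed at the stand's foot, 115 x 120 mm, 22 mm high, white stripe on its middle line. Origin: on the stand's post axis at bench height (not in the tray). Its -x axis runs out from the post along the tray's middle line, the direction in which the hook has to point; the tray reaches from 41 to 156 mm out on it and 60 mm to each side.
- easel: Fixed plywood easel, foot 120 x 90 mm; panel 60 mm wide leaning 35 degrees from vertical, top towards its own -x (robot) side, ledge at its foot. The blank lies on the panel's upper (+x) face; the panel ends 112 mm up the blank, so the tail tab stands free on both faces. Origin: under the foot's centre; the blank's nose rests on the ledge 30 mm ahead (+x) and 30 mm up.
- blank_center (a point): Centre of the lure blank: flat fish, 14 mm thick, 175 mm long, 50 to 100 g, green body with a yellow patch, up to 54 mm wide; tail a bare pine tab 52 mm wide, 68 mm long up to the tail end. Axes: z along it from nose to tail end, x across its thickness (normal to the flat faces), y across its width. It starts leaning on the easel, nose down.
- blank_hole (a point): Centre of the round hanging hole through the tail tab, 29 mm across, its axis along the blank's x; 41.5 mm from blank_center towards the tail, 46 mm below the tail end. Same axes as blank_center. Between the hole's edge and the tail end are 31 mm of plain wood to pinch.
- tape: Bystander: roll of masking tape lying flat, 100 mm across, 25 mm high. Origin: centre of its underside.
- pliers: Bystander: pliers with a red and a black handle, about 165 mm long, 17 mm high. Origin: under the pivot.
- case: Bystander: small clear case with white lid, 72 x 52 x 30 mm. Origin: centre of its underside.
Things that resemble listed ones, but are neither listed nor needed, are in the scene too. Leave any pink or purple look-alike of the stand alone.

How it is judged:
By the outcome, as a careful person would: the job done as asked, in the order asked, and still so for the second after the job is handed in, with the robot touching nothing.
It also fails if it takes over 72 s, if anything falls off the work surface, if the arm or the gripper's body presses on something with over 40 N, if the wrist force passes 120 N, or if a joint passes its speed limit or range.

## Working session

There is one attempt and no reset: what is moved stays moved. The work goes in short steps, Python scripts to look and compute and a tool call to move; the robot and the scene stay as the last step left them, time stands still between calls to the robot, and variables do not carry over. Pictures are saved under pics/ and viewed, at most 10 in all, crops included, and the job is handed in when it is done.

Besides the shell and the picture viewer there is one more tool, called as name(argument=value, ...), one argument or row to a line, values as JSON. move_arm: Moves the arm, as the interface text tells. Scaled input: -1 to 1 covers 80 cm each way for a shift and 120 degrees each way for a turn. Its arguments: {"type":"object","properties":{"deltas":{"type":"array","items":{"type":"array","items":{"type":"array","items":{"type":"number","minimum":-1,"maximum":1}}}},"squeeze":{"type":"number"}},"required":["deltas"]}

```bash
mkdir -p pics; ls
python3 - <<'E'
from rig import manip
import cv2,numpy as np
for n in("scene","top"):
    im=manip.get_image(n); cv2.imwrite(f"pics/{n}0.png",im[:,:,::-1]); p=manip.camera_params(n)
    print(n,p['fx'],p['cx'],p['cy'],np.round(p['R'],3).tolist(),np.round(-np.array(p['R']).T@p['t'],3))
s=manip.get_state();print(s['clock'],s['position'],s['ee_rot'],s['width'])
E
```

```text
pics
scene 486.2182676022014 328.1257631564298 233.349581539361 [[0.858, 0.514, 0.003], [0.43, -0.714, -0.552], [-0.282, 0.475, -0.834]] [ 0.987 -0.565  1.251]
top 591.7165864895929 313.1625676463879 239.65761490082232 [[0.014, -1.0, -0.018], [-0.98, -0.011, -0.198], [0.198, 0.02, -0.98]] [0.335 0.08  1.384]
0.1 [ 0.22580529 -0.52831101  0.23850146] [-8.45180080e-04  9.79686199e-01  2.00534868e-01 -6.06335599e-05] 0.08511629515453342
```

View pics/scene0.png

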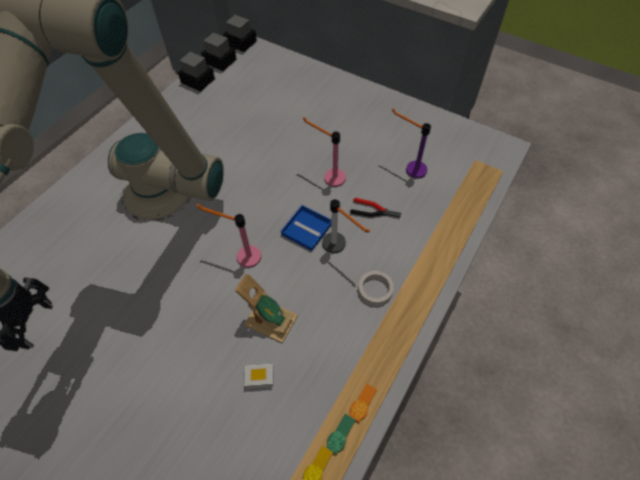

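View pics/top0.png

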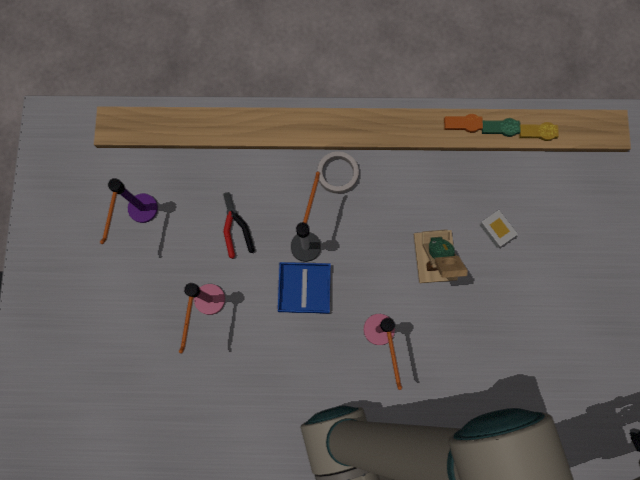

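The scene view shows the grey stand at (335,240) with its orange hook pointing to (367,230), the tray at (307,228) and the blank on the easel at (262,300). In the top view the stand is at (306,246), its hook tip at (318,173), the tray at (305,288) and the easel at (440,255). The hook has to turn about 165°.

```bash
cat > h.py <<'E'
from rig import manip
import numpy as np, cv2
P={n:manip.camera_params(n) for n in("scene","top")}
def ray(n,u,v):
    p=P[n];R=np.array(p['R']);c=-R.T@np.array(p['t']);d=R.T@[(u-p['cx'])/p['fx'],(v-p['cy'])/p['fy'],1];return c,d/np.linalg.norm(d)
def onz(n,u,v,z):
    c,d=ray(n,u,v);return c+d*(z-c[2])/d[2]
def tri(a,b):
    (c1,d1),(c2,d2)=ray("scene",*a),ray("top",*b)
    s=np.linalg.lstsq(np.c_[d1,-d2],c2-c1,rcond=None)[0]
    p,q=c1+s[0]*d1,c2+s[1]*d2;return (p+q)/2,np.linalg.norm(p-q)
def proj(n,X):
    p=P[n];q=np.array(p['R'])@X+p['t'];return np.array([p['cx']+p['fx']*q[0]/q[2],p['cy']+p['fy']*q[1]/q[2]])
def rect(n,hsvlo,hsvhi,box):
    im=manip.get_image(n);x0,y0,x1,y1=box
    m=cv2.inRange(cv2.cvtColor(im[y0:y1,x0:x1],cv2.COLOR_RGB2HSV),hsvlo,hsvhi)
    c=max(cv2.findContours(m,0,2)[0],key=cv2.contourArea)
    return c[:,0,:]+[x0,y0]
E
python3 - <<'E'
from h import *
r=lambda a:np.round(a,4).tolist()
for n,b in(("top",(260,250,350,330)),("scene",(270,195,340,260))):
    c=rect(n,(105,120,50),(125,255,255),b)
    q=np.array([onz(n,*p,0.022) for p in cv2.boxPoints(cv2.minAreaRect(c.astype(np.float32)))])
    W=np.array([onz(n,*p,0.022)[:2] for p in c],np.float32)
    print(n,"tray",cv2.minAreaRect(W*1000))
st=rect("top",(0,0,170),(180,70,255),(290,265,320,310)); W=np.array([onz("top",*p,0.003)[:2] for p in st],np.float32)
print("stripe",cv2.minAreaRect(W*1000))
a=rect("top",(5,150,80),(18,255,255),(290,160,330,232));b=rect("scene",(5,150,80),(18,255,255),(325,195,380,240))
for n,c in(("top",a),("scene",b)):
    print(n,[r(onz(n,*p,0.19)) for p in np.array(cv2.boxPoints(cv2.minAreaRect(c.astype(np.float32))))], c.min(0),c.max(0))
A=cv2.cvtColor(manip.get_image("top"),cv2.COLOR_RGB2BGR);B=cv2.cvtColor(manip.get_image("scene"),cv2.COLOR_RGB2BGR)
f=lambda I,x,y,w,h:cv2.resize(I[y:y+h,x:x+w],(390,390),interpolation=cv2.INTER_CUBIC)
cv2.imwrite("pics/c1.png",np.vstack([np.hstack([f(A,405,220,70,70),f(B,225,265,80,80)])]))
cv2.imwrite("pics/c2.png",np.hstack([f(A,260,155,100,100),f(B,310,180,70,70)]))
E
```

```text
top tray ((497.81134033203125, 127.52710723876953), (119.43144989013672, 115.81551361083984), 89.06436157226562)
scene tray ((502.7584228515625, 119.44381713867188), (124.82103729248047, 116.84502410888672), 89.56124114990234)Traceback (most recent call last):
  File "<stdin>", line 8, in <module>
  File "h.py", line 17, in rect
    c=max(cv2.findContours(m,0,2)[0],key=cv2.contourArea)
ValueError: max() iterable argument is empty
```

Run:
```python
from h import *
r=lambda a:np.round(a,4).tolist()
st=rect("top",(0,0,120),(180,110,255),(292,268,318,306)); W=np.array([onz("top",*p,0.003)[:2] for p in st],np.float32)
print("stripe",cv2.minAreaRect(W*1000))
a=rect("top",(3,150,80),(18,255,255),(290,160,330,232));b=rect("scene",(3,150,80),(18,255,255),(325,195,380,240))
for n,c in(("top",a),("scene",b)):
    print(n,[r(onz(n,*p,0.19)[:2]) for p in np.array(cv2.boxPoints(cv2.minAreaRect(c.astype(np.float32))))], c.min(0),c.max(0))
A=cv2.cvtColor(manip.get_image("top"),cv2.COLOR_RGB2BGR);B=cv2.cvtColor(manip.get_image("scene"),cv2.COLOR_RGB2BGR)
f=lambda I,x,y,w,h:cv2.resize(I[y:y+h,x:x+w],(390,390),interpolation=cv2.INTER_CUBIC)
cv2.imwrite("pics/c1.png",np.vstack([np.hstack([f(A,405,220,70,70),f(B,225,265,80,80)])]))
cv2.imwrite("pics/c2.png",np.hstack([f(A,260,155,100,100),f(B,310,180,70,70)]))
```

```text
stripe ((500.6954345703125, 127.76438903808594), (9.235815048217773, 84.96286010742188), 87.78812408447266)
top [[0.614, 0.1263], [0.7227, 0.0994], [0.7208, 0.0928], [0.6122, 0.1198]] [303 172] [318 222]
scene [[0.6093, 0.1175], [0.6094, 0.1253], [0.7148, 0.1017], [0.7144, 0.0943]] [338 208] [368 231]
```

View pics/c1.png

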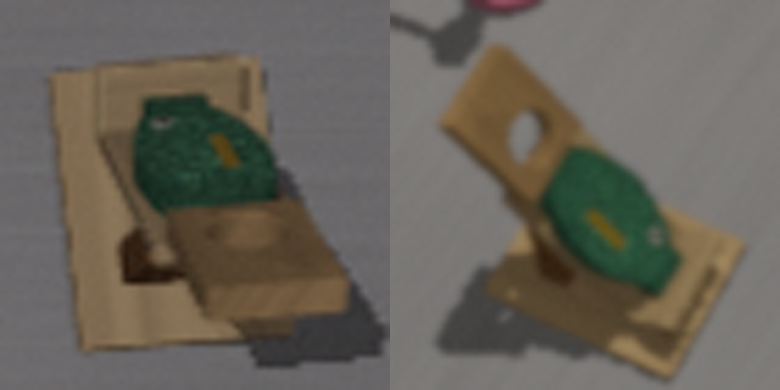

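View pics/c2.png

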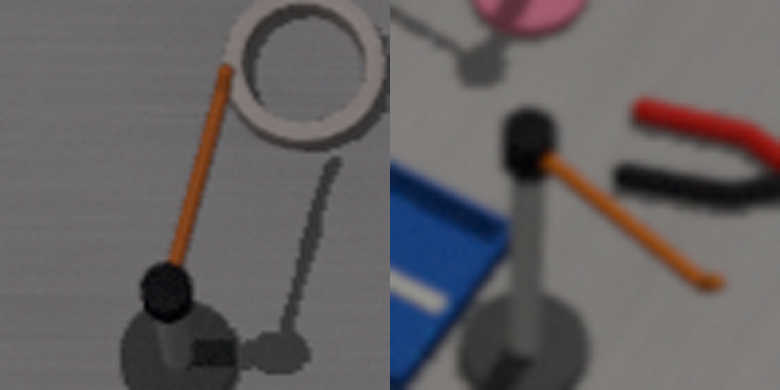

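The crops show the easel's foot, the blank's tail and hole (top crop hole at about (250,230), scene crop at about (528,137)), and the hook arm with the hub and foot. The hook's tip lies over the edge of the tape in the top view only. Next I triangulate these points.

Run:
```python
from h import *
r=lambda a:np.round(a,4).tolist()
T=lambda u,v:(405+u*70/390,220+v*70/390)
S=lambda u,v:(225+(u-390)*80/390,265+v*80/390)
print("hub",onz("top",260+166/3.9,155+292/3.9,.205)[:2],"foot",onz("top",260+178/3.9,155+356/3.9,.012)[:2],"tip",tri((310+(712-390)*70/390,180+283*70/390),(260+227/3.9,155+70/3.9)))
print("hub scene",onz("scene",310+(529-390)*70/390,180+125*70/390,.2045)[:2])
for nm,s,t in(("hole",(528,137),(250,230)),("tail-y",(445,124),(348,282)),("tail+y",(500,50),(210,290)),("tail-y back",(440,118),(350,310)),("tail+y back",(495,43),(212,318))):
    p,e=tri(S(*s),T(*t));print(nm,r(p),round(e,4))
for t in((52,72),(258,57),(83,350),(295,335)):print("footcorner top",r(onz("top",*T(*t),.01)))
for s in((672,380),(746,243),(487,290)):print("footcorner scene",r(onz("scene",*S(*s),.01)))
```

```text
hub [0.59323899 0.1257373 ] foot [0.59598804 0.12532446] tip (array([0.716477  , 0.09498879, 0.19815134]), np.float64(0.001345304714227944))
hub scene [0.59813074 0.12577831]
hole [0.5427, -0.1857, 0.1392] 0.0001
tail-y [0.5174, -0.2135, 0.1756] 0.0008
tail+y [0.5144, -0.1635, 0.1719] 0.0007
tail-y back [0.5094, -0.2128, 0.1717] 0.0048
tail+y back [0.5063, -0.1624, 0.169] 0.0051
footcorner top [0.6314, -0.1315, 0.01]
footcorner top [0.6388, -0.2189, 0.01]
footcorner top [0.5127, -0.1421, 0.01]
footcorner top [0.5201, -0.2305, 0.01]
footcorner scene [0.6447, -0.2209, 0.01]
footcorner scene [0.6354, -0.1322, 0.01]
footcorner scene [0.527, -0.2305, 0.01]
```

```bash
cat >> h.py <<'E'
def yawnow(q):
    w,x,y,z=q;return np.degrees(np.arctan2(2*(x*y+w*z),1-2*(y*y+z*z)))
def rows(targets):
    s=manip.get_state();w,x,y,z=s['ee_rot'];p0=np.array(s['position']);y0=yawnow(s['ee_rot'])
    a=np.radians(y0);R=np.array([[np.cos(a),np.sin(a),0],[np.sin(a),-np.cos(a),0],[0,0,-1]])
    print("from",np.round(p0,4),round(y0,1),"t",round(s['clock'],1))
    for t in targets:
        d=R.T@(np.array(t[:3])-p0)/.8
        print([round(v,4) for v in d]+[round(-(t[3]-y0)/120,4)],t[4:])
E
python3 - <<'E'
from h import *
a=np.radians(-14.2);p=np.array([.596,.1255])+.085*np.array([np.cos(a),np.sin(a)]);print(p)
rows([(.3,-.43,.33,80,.2),(*p,.33,140,.2)])
E
```

```text
[0.67840285 0.10464887]
from [ 0.2259 -0.5288  0.2393] 23.1 t 0.5
[np.float64(0.1336), np.float64(-0.0772), np.float64(-0.1134), np.float64(-0.4739)] (0.2,)
[np.float64(0.8312), np.float64(-0.5059), np.float64(-0.1134), np.float64(-0.9739)] (0.2,)
```

move_arm(
  deltas=[
    [[0.1336, -0.0772, -0.1134, -0.2, 0.2], [0.1336, -0.0772, -0.1134, -0.2, 0.2], [0.1336, -0.0772, -0.1134, -0.2, 0.2], [0.1336, -0.0772, -0.1134, -0.2, 0.2], [0.831, -0.506, -0.1134, -0.974, 0.2], [0.831, -0.506, -0.1134, -0.974, 0.2], [0.831, -0.506, -0.1134, -0.974, 0.2], [0.831, -0.506, -0.1134, -0.974, 0.2], [0.831, -0.506, -0.1134, -0.974, 0.2], [0.831, -0.506, -0.1134, -0.974, 0.2], [0.831, -0.506, -0.1134, -0.974, 0.2], [0.831, -0.506, -0.1134, -0.974, 0.2]],
  ],
)

```text
clock: 1.7
position: [0.5318, -0.1023, 0.3295]
ee_rot: [0.0, 0.529, 0.849, -0.0]
contact_force: [1.9, -0.1, 0.2]
width: 0.034
gripper_force: 0.0
```

Run:
```python
from h import *
rows([(.6784,.1046,.33,165.8,.2)])
```

```text
from [ 0.5318 -0.1023  0.3295] 116.2 t 1.7
[np.float64(0.1513), np.float64(0.2786), np.float64(-0.0007), np.float64(-0.4136)] (0.2,)
```

move_arm(
  deltas=[
    [[0.1513, 0.2786, 0, -0.4136, 0.2], [0.1513, 0.2786, 0, -0.4136, 0.2], [0.1513, 0.2786, 0, -0.4136, 0.2], [0.1513, 0.2786, 0, -0.4136, 0.2], [0.1513, 0.2786, 0, -0.4136, 0.2], [0.1513, 0.2786, 0, -0.4136, 0.2], [0.1513, 0.2786, 0, -0.4136, 0.2], [0.1513, 0.2786, 0, -0.4136, 0.2], [0.1513, 0.2786, 0, -0.4136, 0.2], [0.1513, 0.2786, 0, -0.4136, 0.2]],
  ],
)

```text
clock: 2.7
position: [0.6782, 0.1014, 0.3306]
ee_rot: [0.0, 0.127, 0.992, -0.0]
contact_force: [-0.3, 0.6, 1.2]
width: 0.0341
gripper_force: 0.0
```

Run:
```python
from h import *
rows([(.6784,.1046,.25,165.8,.2),(.6784,.1046,.187,165.8,.2)])
```

```text
from [0.6782 0.1014 0.3306] 165.4 t 2.7
[np.float64(0.0008), np.float64(0.0039), np.float64(0.1007), np.float64(-0.0036)] (0.2,)
[np.float64(0.0008), np.float64(0.0039), np.float64(0.1794), np.float64(-0.0036)] (0.2,)
```

move_arm(
  deltas=[
    [[0.001, 0.001, 0.04, 0, 0.2], [0.001, 0.001, 0.08, 0, 0.2], [0.001, 0.001, 0.11, 0, 0.2], [0.001, 0.001, 0.14, 0, 0.2], [0.001, 0.001, 0.16, 0, 0.2], [0.001, 0.001, 0.178, 0, 0.2], [0.001, 0.001, 0.178, 0, 0.2], [0.001, 0.001, 0.178, 0, 0.2]],
  ],
)

```text
clock: 3.5
position: [0.678, 0.1031, 0.1882]
ee_rot: [0.0, 0.127, 0.992, -0.0]
contact_force: [0.5, 0.7, 0.3]
width: 0.0342
gripper_force: 0.0
```

Run:
```python
from h import *
for n in("top",):
    im=manip.get_image(n)[140:260,240:360,::-1]; cv2.imwrite("pics/d1.png",cv2.resize(im,(600,600)))
def arc(a0,a1,st):
    T=[]
    for d in np.arange(a0,a1-1e-6,-st):
        a=np.radians(d);T.append((.596+.085*np.cos(a),.1255+.085*np.sin(a),.188,d+180,.2))
    return T
rows(arc(-19.2,-74.2,5))
```

```text
from [0.6785 0.1033 0.1889] 165.5 t 3.5
[np.float64(0.0009), np.float64(-0.0076), np.float64(0.0011), np.float64(0.0389)] (0.2,)
[np.float64(0.002), np.float64(-0.0168), np.float64(0.0011), np.float64(0.0805)] (0.2,)
[np.float64(0.004), np.float64(-0.0259), np.float64(0.0011), np.float64(0.1222)] (0.2,)
[np.float64(0.0067), np.float64(-0.0347), np.float64(0.0011), np.float64(0.1639)] (0.2,)
[np.float64(0.0102), np.float64(-0.0433), np.float64(0.0011), np.float64(0.2055)] (0.2,)
[np.float64(0.0145), np.float64(-0.0515), np.float64(0.0011), np.float64(0.2472)] (0.2,)
[np.float64(0.0194), np.float64(-0.0594), np.float64(0.0011), np.float64(0.2889)] (0.2,)
[np.float64(0.025), np.float64(-0.0668), np.float64(0.0011), np.float64(0.3305)] (0.2,)
[np.float64(0.0312), np.float64(-0.0736), np.float64(0.0011), np.float64(0.3722)] (0.2,)
[np.float64(0.038), np.float64(-0.0799), np.float64(0.0011), np.float64(0.4139)] (0.2,)
[np.float64(0.0453), np.float64(-0.0856), np.float64(0.0011), np.float64(0.4555)] (0.2,)
[np.float64(0.0531), np.float64(-0.0907), np.float64(0.0011), np.float64(0.4972)] (0.2,)
```

View pics/d1.png

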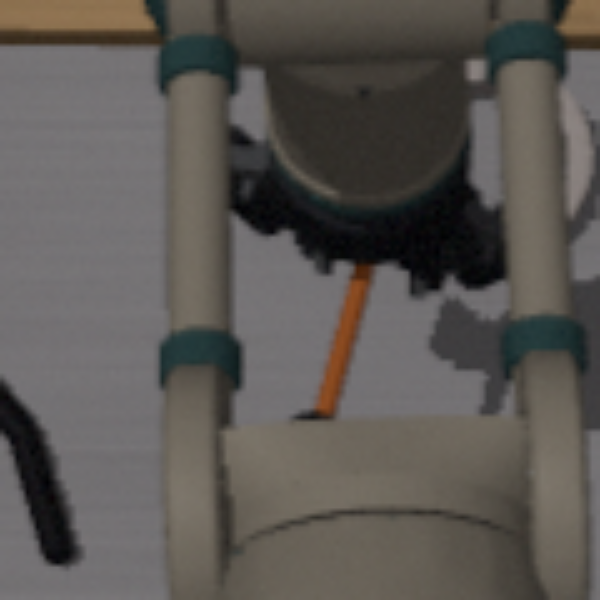

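The picture shows the orange arm at (362,270) between the two fingertips at (325,265) and (418,290), so it is straddled.

move_arm(
  deltas=[
    [[0.001, -0.0076, 0.001, 0.039, 0.2], [0.002, -0.0168, 0.001, 0.08, 0.2], [0.004, -0.026, 0.001, 0.122, 0.2], [0.0067, -0.0347, 0.001, 0.164, 0.2], [0.0102, -0.0433, 0.001, 0.2055, 0.2], [0.0145, -0.0515, 0.001, 0.247, 0.2], [0.0194, -0.0594, 0.001, 0.289, 0.2], [0.025, -0.0668, 0.001, 0.33, 0.2], [0.0312, -0.0736, 0.001, 0.372, 0.2], [0.038, -0.08, 0.001, 0.414, 0.2], [0.0453, -0.0856, 0.001, 0.4555, 0.2], [0.0531, -0.0907, 0.001, 0.497, 0.2]],
  ],
)

```text
clock: 4.75
position: [0.6195, 0.044, 0.1886]
ee_rot: [0.001, 0.604, 0.797, 0.001]
contact_force: [0.3, -0.7, 0.5]
width: 0.0341
gripper_force: 0.3
```

```bash
cat >> h.py <<'E'
def arc(a0,a1,st):
    T=[]
    for d in np.arange(a0,a1-1e-6,-st):
        a=np.radians(d);T.append((.596+.085*np.cos(a),.1255+.085*np.sin(a),.188,d+180,.2))
    return T
E
python3 - <<'E'
from h import *
rows(arc(-79.2,-134.2,5))
E
```

```text
from [0.6195 0.044  0.1886] 105.6 t 4.8
[np.float64(0.0001), np.float64(-0.0098), np.float64(0.0007), np.float64(0.0404)] (0.2,)
[np.float64(0.0013), np.float64(-0.019), np.float64(0.0007), np.float64(0.0821)] (0.2,)
[np.float64(0.0033), np.float64(-0.0281), np.float64(0.0007), np.float64(0.1237)] (0.2,)
[np.float64(0.006), np.float64(-0.0369), np.float64(0.0007), np.float64(0.1654)] (0.2,)
[np.float64(0.0096), np.float64(-0.0455), np.float64(0.0007), np.float64(0.2071)] (0.2,)
[np.float64(0.0138), np.float64(-0.0537), np.float64(0.0007), np.float64(0.2487)] (0.2,)
[np.float64(0.0188), np.float64(-0.0615), np.float64(0.0007), np.float64(0.2904)] (0.2,)
[np.float64(0.0244), np.float64(-0.0689), np.float64(0.0007), np.float64(0.3321)] (0.2,)
[np.float64(0.0307), np.float64(-0.0758), np.float64(0.0007), np.float64(0.3737)] (0.2,)
[np.float64(0.0375), np.float64(-0.082), np.float64(0.0007), np.float64(0.4154)] (0.2,)
[np.float64(0.0448), np.float64(-0.0877), np.float64(0.0007), np.float64(0.4571)] (0.2,)
[np.float64(0.0526), np.float64(-0.0927), np.float64(0.0007), np.float64(0.4987)] (0.2,)
```

move_arm(
  deltas=[
    [[0, -0.0098, 0.001, 0.04, 0.2], [0.0013, -0.019, 0.001, 0.082, 0.2], [0.0033, -0.028, 0.001, 0.124, 0.2], [0.006, -0.037, 0.001, 0.1655, 0.2], [0.0096, -0.0455, 0.001, 0.207, 0.2], [0.0138, -0.0537, 0.001, 0.249, 0.2], [0.0188, -0.0615, 0.001, 0.29, 0.2], [0.0244, -0.069, 0.001, 0.332, 0.2], [0.0307, -0.0758, 0.001, 0.374, 0.2], [0.0375, -0.082, 0.001, 0.4155, 0.2], [0.0448, -0.0877, 0.001, 0.457, 0.2], [0.0526, -0.0927, 0.001, 0.499, 0.2]],
  ],
)

```text
clock: 5.95
position: [0.5367, 0.0639, 0.1878]
ee_rot: [0.001, 0.921, 0.389, 0.002]
contact_force: [0.7, -0.8, -0.7]
width: 0.034
gripper_force: 0.4
```

Run:
```python
from h import *
rows(arc(-139.2,-179.2,5)+arc(-181.2,-181.2,5))
```

```text
from [0.5367 0.0639 0.1878] 45.8 t 6.0
[np.float64(0.001), np.float64(-0.0098), np.float64(-0.0002), np.float64(0.0414)] (0.2,)
[np.float64(0.0022), np.float64(-0.019), np.float64(-0.0002), np.float64(0.0831)] (0.2,)
[np.float64(0.0042), np.float64(-0.0281), np.float64(-0.0002), np.float64(0.1247)] (0.2,)
[np.float64(0.007), np.float64(-0.0369), np.float64(-0.0002), np.float64(0.1664)] (0.2,)
[np.float64(0.0105), np.float64(-0.0455), np.float64(-0.0002), np.float64(0.2081)] (0.2,)
[np.float64(0.0148), np.float64(-0.0537), np.float64(-0.0002), np.float64(0.2497)] (0.2,)
[np.float64(0.0198), np.float64(-0.0615), np.float64(-0.0002), np.float64(0.2914)] (0.2,)
[np.float64(0.0254), np.float64(-0.0689), np.float64(-0.0002), np.float64(0.3331)] (0.2,)
[np.float64(0.0317), np.float64(-0.0757), np.float64(-0.0002), np.float64(0.3747)] (0.2,)
[np.float64(0.0343), np.float64(-0.0783), np.float64(-0.0002), np.float64(0.3914)] (0.2,)
```

move_arm(
  deltas=[
    [[0.001, -0.0098, 0, 0.041, 0.2], [0.0022, -0.019, 0, 0.083, 0.2], [0.0042, -0.028, 0, 0.125, 0.2], [0.007, -0.037, 0, 0.166, 0.2], [0.0105, -0.0455, 0, 0.208, 0.2], [0.0148, -0.0537, 0, 0.25, 0.2], [0.0198, -0.0615, 0, 0.291, 0.2], [0.0254, -0.069, 0, 0.333, 0.2], [0.0317, -0.0757, 0, 0.375, 0.2], [0.0343, -0.0783, 0, 0.3914, 0.2], [0.0343, -0.0783, 0, 0.3914, 0.2], [0.0343, -0.0783, 0, 0.3914, 0.2]],
  ],
  squeeze=20,
)

```text
clock: 7.15
position: [0.5105, 0.1275, 0.187]
ee_rot: [-0.0, 1.0, -0.008, 0.001]
contact_force: [-0.6, 0.2, -0.2]
width: 0.0338
gripper_force: 0.0
```

Run:
```python
from h import *
rows(arc(-181.2,-181.2,5))
```

```text
from [0.5105 0.1275 0.187 ] -0.9 t 7.2
[np.float64(0.0007), np.float64(0.0003), np.float64(-0.0012), np.float64(0.0023)] (0.2,)
```

Close to centre it, then reopen and lift.

move_arm(
  deltas=[
    [[0, 0, 0, 0, 0.4], [0, 0, 0, 0, 0.6], [0, 0, 0, 0, 0.75], [0, 0, 0, 0, 0.9], [0, 0, 0, 0, 0.9], [0, 0, 0, 0, 0.9], [0, 0, 0, 0, 0.9]],
  ],
  squeeze=20,
)

```text
clock: 7.85
position: [0.51, 0.1276, 0.1861]
ee_rot: [-0.0, 1.0, -0.008, 0.0]
contact_force: [-1.6, 0.6, 1.2]
width: 0.008
gripper_force: 19.8
```

move_arm(
  deltas=[
    [[0, 0, 0, 0, 0.7], [0, 0, 0, 0, 0.4], [0, 0, 0, 0, 0.2], [0, 0, 0, 0, 0.2], [0, 0, -0.03, 0, 0.2], [0, 0, -0.08, 0, 0.2], [0, 0, -0.14, 0, 0], [0, 0, -0.2, 0, -0.5], [0, 0, -0.2, 0, -0.8], [0, 0, -0.2, 0, -0.8]],
  ],
)

```text
clock: 8.85
position: [0.5103, 0.1276, 0.3471]
ee_rot: [-0.0, 1.0, -0.008, 0.001]
contact_force: [0.2, 0.5, -1.2]
width: 0.0768
gripper_force: 0.0
```

Run:
```python
from h import *
rows([(.520,-.187,.33,5,-.8),(.520,-.187,.19,5,-.8),(.520,-.187,.145,5,-.8)])
```

```text
from [0.5103 0.1276 0.3471] -1.0 t 8.8
[np.float64(0.0187), np.float64(0.393), np.float64(0.0213), np.float64(-0.0497)] (-0.8,)
[np.float64(0.0187), np.float64(0.393), np.float64(0.1963), np.float64(-0.0497)] (-0.8,)
[np.float64(0.0187), np.float64(0.393), np.float64(0.2526), np.float64(-0.0497)] (-0.8,)
```

move_arm(
  deltas=[
    [[0.0187, 0.393, 0.02, -0.05, -0.8], [0.0187, 0.393, 0.02, -0.05, -0.8], [0.0187, 0.393, 0.02, -0.05, -0.8], [0.0187, 0.393, 0.02, -0.05, -0.8], [0.0187, 0.393, 0.02, -0.05, -0.8], [0.0187, 0.393, 0.02, -0.05, -0.8], [0.0187, 0.393, 0.02, -0.05, -0.8], [0.0187, 0.393, 0.02, -0.05, -0.8], [0.0187, 0.393, 0.02, -0.05, -0.8], [0.0187, 0.393, 0.02, -0.05, -0.8]],
  ],
)

```text
clock: 9.85
position: [0.5194, -0.1851, 0.3297]
ee_rot: [-0.001, 0.999, 0.045, -0.0]
contact_force: [-0.0, 0.6, 0.7]
width: 0.0766
gripper_force: 0.0
```

Run:
```python
from h import *
rows([(.520,-.187,.33,5,-.8),(.520,-.187,.19,5,-.8),(.520,-.187,.145,5,-.8)])
f=lambda I:cv2.resize(np.ascontiguousarray(I[...,::-1]),(400,400),interpolation=cv2.INTER_CUBIC)
cv2.imwrite("pics/d2.png",np.hstack([f(manip.get_image("top")[210:330,245:365]),f(manip.get_image("scene")[180:260,270:350])]))
a=rect("top",(3,150,80),(18,255,255),(285,235,325,320))
print(a.min(0),a.max(0),[np.round(onz("top",*p,.19)[:2],4).tolist() for p in cv2.boxPoints(cv2.minAreaRect(a.astype(np.float32)))])
b=rect("scene",(3,150,80),(18,255,255),(285,190,345,230))
print(b.min(0),b.max(0),[np.round(onz("scene",*p,.19)[:2],4).tolist() for p in cv2.boxPoints(cv2.minAreaRect(b.astype(np.float32)))])
```

```text
from [ 0.5194 -0.1851  0.3297] 5.1 t 9.8
[np.float64(0.0005), np.float64(0.0024), np.float64(-0.0003), np.float64(0.0012)] (-0.8,)
[np.float64(0.0005), np.float64(0.0024), np.float64(0.1747), np.float64(0.0012)] (-0.8,)
[np.float64(0.0005), np.float64(0.0024), np.float64(0.2309), np.float64(0.0012)] (-0.8,)
[300 236] [304 290] [[0.5835, 0.1314], [0.5836, 0.1231], [0.4719, 0.1212], [0.4718, 0.1293]]
[301 190] [329 203] [[0.4899, 0.1239], [0.4888, 0.1299], [0.5793, 0.1282], [0.5803, 0.1224]]
```

View pics/d2.png

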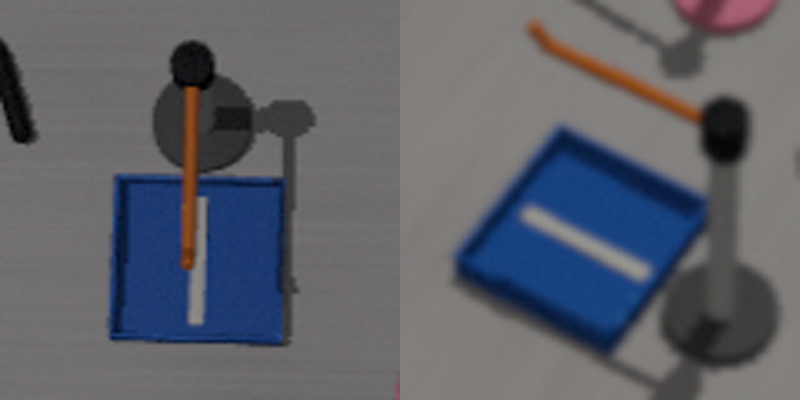

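The left crop (top view) shows the hook over the tray with its end at (187,265), near the white stripe running from (202,198) to (196,324). The right crop (scene view) agrees. Next I compare the two directions at sub-pixel level.

```bash
cat > ang.py <<'E'
from h import *
def fit(n,box,f,z):
    x0,y0,x1,y1=box;im=np.mean([manip.get_image(n)[y0:y1,x0:x1].astype(float) for _ in range(3)],0)
    w=np.clip(f(im),0,None);w[w<.15*w.max()]=0
    m=(w>0).astype(np.uint8);k,l,s,_=cv2.connectedComponentsWithStats(m);w*=l==1+np.argmax(s[1:,4])
    v,u=np.nonzero(w);X=np.array([onz(n,a+x0,b+y0,z)[:2] for a,b in zip(u,v)]);W=w[v,u]
    c=np.average(X,0,W);e,V=np.linalg.eigh(np.cov(X.T,aweights=W));d=V[:,1]*-np.sign(V[0,1])
    L=(X-c)@d;print(n,z,"c",np.round(c,4),"ang",round(np.degrees(np.arctan2(d[1],d[0]))%360,2),"len",round(np.ptp(L),4))
    return c,d
red=lambda i:i[...,0]-.5*(i[...,1]+i[...,2])-25
wh=lambda i:i[...,0]-60
if __name__=="__main__":
    fit("top",(294,268,316,310),lambda i:(i[...,0]-45)*(i[...,0]<=i[...,2]+15),.003)
    fit("scene",(290,218,326,240),lambda i:i[...,0]-55,.003)
    fit("top",(285,239,325,284),red,.19)
    fit("scene",(304,190,330,206),red,.19)
E
python3 ang.py
```

```text
top 0.003 c [0.4932 0.1273] ang 177.34 len 0.0899
scene 0.003 c [0.4993 0.1275] ang 179.39 len 0.0924
top 0.19 c [0.5325 0.1273] ang 179.81 len 0.0912
scene 0.19 c [0.5378 0.1263] ang 179.77 len 0.0827
```

The hook is within about 1° of the tray's middle line. Now I take the blank.

move_arm(
  deltas=[
    [[0.0005, 0.001, 0.05, 0, -0.8], [0.0005, 0.001, 0.1, 0, -0.8], [0.0005, 0.001, 0.14, 0, -0.8], [0.0005, 0.001, 0.17, 0, -0.8], [0.0005, 0.001, 0.2, 0, -0.8], [0.0005, 0.001, 0.231, 0, -0.8], [0.0005, 0.001, 0.231, 0, -0.8], [0.0005, 0.001, 0.231, 0, -0.8]],
  ],
)

```text
clock: 11.45
position: [0.5202, -0.188, 0.1454]
ee_rot: [-0.0, 0.999, 0.044, -0.0]
contact_force: [0.9, 0.8, -0.1]
width: 0.0766
gripper_force: 0.0
```

Run:
```python
from h import *
f=lambda I:cv2.resize(np.ascontiguousarray(I[...,::-1]),(400,400),interpolation=cv2.INTER_CUBIC)
cv2.imwrite("pics/d3.png",np.hstack([f(manip.get_image("top")[215:295,400:480]),f(manip.get_image("scene")[260:350,220:310])]))
rows([(.520,-.187,.145,5,-.8)]);print(manip.get_state()['contact_force'])
```

```text
from [ 0.5211 -0.1884  0.1467] 5.0 t 11.6
[np.float64(-0.0013), np.float64(-0.0019), np.float64(0.0021), np.float64(0.0003)] (-0.8,)
[0.26616591 0.08328804 0.38986669]
```

View pics/d3.png

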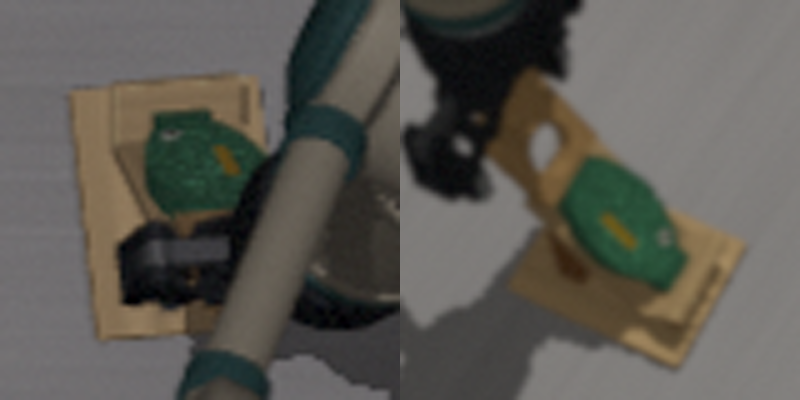

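The left finger (top crop, about (150,255)) and the right finger (scene crop, about (440,150)) straddle the tab, and the hole is clear of them. Now I close.

move_arm(
  deltas=[
    [[0, 0, 0, 0, -0.4], [0, 0, 0, 0, 0], [0, 0, 0, 0, 0.2], [0, 0, 0, 0, 0.2], [0, 0, 0, 0, 0.2], [0, 0, 0, 0, 0.2], [0, 0, 0, 0, 0.2]],
  ],
  squeeze=70,
)

```text
clock: 12.25
position: [0.5207, -0.188, 0.1468]
ee_rot: [0.0, 0.999, 0.044, 0.001]
contact_force: [-0.5, 0.7, 5.8]
width: 0.0513
gripper_force: 72.2
```

move_arm(
  deltas=[
    [[0, 0, -0.01, 0, 0.2], [0, 0, -0.02, 0, 0.2], [0, 0, -0.04, 0, 0.2], [0, 0, -0.08, 0, 0.2], [0, 0, -0.13, 0, 0.2], [0, 0, -0.18, 0, 0.2], [0, 0, -0.23, 0, 0.2], [0, 0, -0.26, 0, 0.2], [0, 0, -0.26, 0, 0.2], [0, 0, -0.26, 0, 0.2]],
  ],
)

```text
clock: 13.25
position: [0.5198, -0.1877, 0.3532]
ee_rot: [0.0, 0.999, 0.044, 0.0]
contact_force: [0.5, -0.1, -1.7]
width: 0.0505
gripper_force: 72.5
```

Run:
```python
from h import *
rows([(.45,-.19,.36,90,.2)])
f=lambda I:cv2.resize(np.ascontiguousarray(I[...,::-1]),(400,400),interpolation=cv2.INTER_CUBIC)
cv2.imwrite("pics/d4.png",np.hstack([f(manip.get_image("top")[195:315,390:510]),f(manip.get_image("scene")[200:320,170:290])]))
```

```text
from [ 0.5198 -0.1877  0.3532] 5.0 t 13.2
[np.float64(-0.0872), np.float64(-0.0048), np.float64(-0.0084), np.float64(-0.7081)] (0.2,)
```

View pics/d4.png

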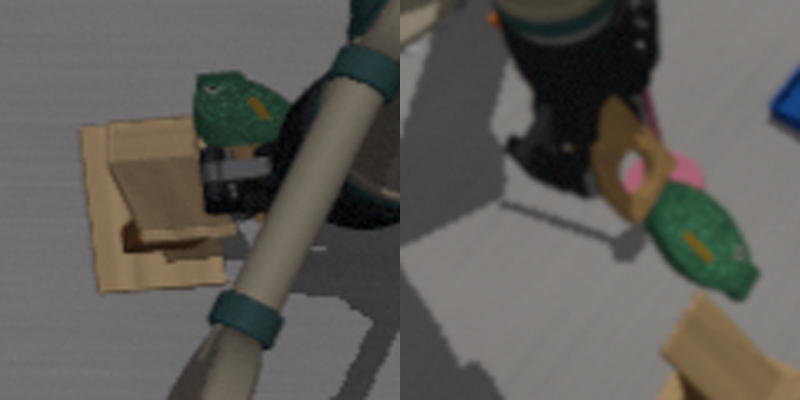

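The blank is held across its tab edges with the tilt kept: top crop, the eye at (210,88); scene crop, the hole at (630,168) and the eye at (738,252). I check the tilt by how far the eye moved and by the hole's ray.

Run:
```python
from h import *
e0,r0=tri((225+265*80/390,265+235*80/390),(405+162*70/390,220+125*70/390))
e1,r1=tri((170+338*.3,200+252*.3),(390+210*.3,195+88*.3))
print(e0,r0,e1,r1,e1-e0)
# hole ray in the plane y=-.187 (upper face)
c,d=ray("scene",170+231*.3,200+168*.3);s=(-.186-c[1])/d[1];print("hole",c+s*d)
c,d=ray("scene",225+138*80/390,265+137*80/390);s=(-.186-c[1])/d[1];print("hole0",c+s*d)
rows([(.42,-.08,.36,90,.2),(.40,.05,.36,178.8,.2)])
```

```text
[ 0.60129823 -0.16905636  0.05147064] 0.0018819279144422615 [ 0.60076087 -0.16866604  0.26012994] 0.0007605973097995984 [-0.00053736  0.00039032  0.2086593 ]
hole [ 0.5363061  -0.186       0.34128917]
hole0 [ 0.5429852  -0.186       0.14004534]
from [ 0.5193 -0.1874  0.3514] 5.0 t 13.3
[np.float64(-0.1118), np.float64(-0.1447), np.float64(-0.0107), np.float64(-0.708)] (0.2,)
[np.float64(-0.1224), np.float64(-0.3088), np.float64(-0.0107), np.float64(-1.448)] (0.2,)
```

move_arm(
  deltas=[
    [[0, 0, -0.06, 0, 0.2], [-0.02, -0.02, -0.06, -0.06, 0.2], [-0.04, -0.04, -0.06, -0.12, 0.2], [-0.06, -0.06, -0.06, -0.18, 0.2], [-0.08, -0.08, -0.06, -0.24, 0.2], [-0.1, -0.1, -0.06, -0.3, 0.2], [-0.11, -0.13, -0.06, -0.36, 0.2], [-0.11, -0.16, -0.06, -0.42, 0.2], [-0.11, -0.19, -0.06, -0.48, 0.2], [-0.11, -0.22, -0.06, -0.54, 0.2], [-0.11, -0.25, -0.06, -0.6, 0.2], [-0.11, -0.28, -0.06, -0.66, 0.2]],
  ],
)

```text
clock: 14.55
position: [0.4119, 0.0285, 0.3995]
ee_rot: [-0.001, 0.74, 0.672, -0.001]
contact_force: [0.4, 0.2, -0.6]
width: 0.0514
gripper_force: 72.8
```

Run:
```python
from h import *
rows([(.43,.1285,.40,179.2,.2)])
```

```text
from [0.4119 0.0285 0.3995] 84.5 t 14.6
[np.float64(0.1266), np.float64(0.0106), np.float64(-0.0007), np.float64(-0.789)] (0.2,)
```

move_arm(
  deltas=[
    [[0.0105, 0.001, 0, -0.066, 0.2], [0.021, 0.002, 0, -0.132, 0.2], [0.032, 0.003, 0, -0.198, 0.2], [0.042, 0.004, 0, -0.264, 0.2], [0.053, 0.005, 0, -0.33, 0.2], [0.063, 0.0055, 0, -0.395, 0.2], [0.074, 0.006, 0, -0.46, 0.2], [0.085, 0.007, 0, -0.526, 0.2], [0.095, 0.008, 0, -0.592, 0.2], [0.106, 0.009, 0, -0.658, 0.2], [0.116, 0.01, 0, -0.724, 0.2], [0.1266, 0.0106, 0, -0.789, 0.2]],
  ],
)

```text
clock: 15.75
position: [0.4309, 0.1277, 0.3993]
ee_rot: [-0.002, 0.007, 1.0, -0.0]
contact_force: [-0.3, -0.4, -0.5]
width: 0.0511
gripper_force: 72.8
```

Run:
```python
from h import *
rows([(.4575,.1285,.30,179.2,.2),(.4575,.1285,.235,179.2,.2)])
```

```text
from [0.4309 0.1277 0.3993] 179.2 t 15.8
[np.float64(-0.0333), np.float64(0.0014), np.float64(0.1241), np.float64(0.0003)] (0.2,)
[np.float64(-0.0333), np.float64(0.0014), np.float64(0.2054), np.float64(0.0003)] (0.2,)
```

move_arm(
  deltas=[
    [[-0.0333, 0.001, 0.04, 0, 0.2], [-0.0333, 0.001, 0.09, 0, 0.2], [-0.0333, 0.001, 0.13, 0, 0.2], [-0.0333, 0.001, 0.16, 0, 0.2], [-0.0333, 0.001, 0.19, 0, 0.2], [-0.0333, 0.001, 0.205, 0, 0.2], [-0.0333, 0.001, 0.205, 0, 0.2], [-0.0333, 0.001, 0.205, 0, 0.2], [-0.0333, 0.001, 0.205, 0, 0.2]],
  ],
)

```text
clock: 16.65
position: [0.4588, 0.1279, 0.2383]
ee_rot: [0.001, 0.009, 1.0, 0.0]
contact_force: [-0.0, -0.1, -0.9]
width: 0.0508
gripper_force: 72.9
```

Run:
```python
from h import *
rows([(.5085,.1285,.2005,179.2,.2)])
f=lambda I:cv2.resize(np.ascontiguousarray(I[...,::-1]),(400,400),interpolation=cv2.INTER_CUBIC)
cv2.imwrite("pics/d5.png",np.hstack([f(manip.get_image("top")[220:320,255:355]),f(manip.get_image("scene")[160:240,260:340])]))
```

```text
from [0.4588 0.1279 0.2383] 178.9 t 16.6
[np.float64(-0.062), np.float64(0.0019), np.float64(0.0473), np.float64(-0.0023)] (0.2,)
```

View pics/d5.png

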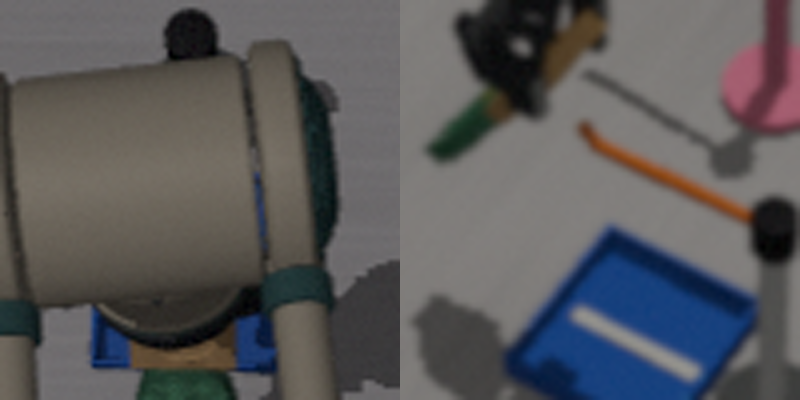

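The left crop (top view) shows the tab from column 130 to 238 at row 355, in line with the hook below the wrist. The right crop (scene view) shows the hook end at (586,130) clear of the tab, with the blank's nose pointing out at (440,150).

Run:
```python
from h import *
print("hole exp px",proj("scene",np.array([.443,.127,.227])), "seen",260+121*.2,160+47*.2)
print("tip exp px",proj("scene",np.array([.473,.127,.199])),"seen",260+186*.2,160+130*.2)
for u in(130,184,238):print(onz("top",255+u*.25,220+355*.25,.21))
im=manip.get_image("top").astype(int)[309,285:320];print([(285+i,*p) for i,p in enumerate(im)][::1])
```

```text
hole exp px [286.6264538  173.88612781] seen 284.2 169.4
tip exp px [296.32047753 184.7547244 ] seen 297.2 186.0
[0.43202122 0.15251723 0.21      ]
[0.43236393 0.12578424 0.21      ]
[0.43270635 0.09907278 0.21      ]
[(285, np.int64(26), np.int64(51), np.int64(99)), (286, np.int64(29), np.int64(58), np.int64(111)), (287, np.int64(64), np.int64(65), np.int64(96)), (288, np.int64(97), np.int64(76), np.int64(52)), (289, np.int64(99), np.int64(77), np.int64(53)), (290, np.int64(98), np.int64(77), np.int64(54)), (291, np.int64(97), np.int64(77), np.int64(53)), (292, np.int64(96), np.int64(75), np.int64(52)), (293, np.int64(92), np.int64(72), np.int64(48)), (294, np.int64(95), np.int64(75), np.int64(53)), (295, np.int64(97), np.int64(77), np.int64(53)), (296, np.int64(102), np.int64(81), np.int64(55)), (297, np.int64(108), np.int64(86), np.int64(59)), (298, np.int64(114), np.int64(90), np.int64(63)), (299, np.int64(115), np.int64(91), np.int64(64)), (300, np.int64(111), np.int64(89), np.int64(62)), (301, np.int64(111), np.int64(88), np.int64(60)), (302, np.int64(114), np.int64(91), np.int64(63)), (303, np.int64(115), np.int64(91), np.int64(64)), (304, np.int64(110), np.int64(87), np.int64(61)), (305, np.int64(100), np.int64(81), np.int64(56)), (306, np.int64(99), np.int64(77), np.int64(53)), (307, np.int64(99), np.int64(79), np.int64(55)), (308, np.int64(96), np.int64(76), np.int64(53)), (309, np.int64(94), np.int64(75), np.int64(51)), (310, np.int64(95), np.int64(75), np.int64(53)), (311, np.int64(91), np.int64(71), np.int64(48)), (312, np.int64(89), np.int64(69), np.int64(49)), (313, np.int64(78), np.int64(66), np.int64(60)), (314, np.int64(43), np.int64(54), np.int64(88)), (315, np.int64(25), np.int64(55), np.int64(109)), (316, np.int64(26), np.int64(56), np.int64(110)), (317, np.int64(30), np.int64(58), np.int64(111)), (318, np.int64(28), np.int64(57), np.int64(111)), (319, np.int64(23), np.int64(55), np.int64(110))]
```

Run:
```python
from h import *
h=np.array([.443,.127,.227]);u=np.array([np.sin(.611),0,np.cos(.611)])
for t in(-.129,.046):
  for k in(-.007,.007):
    q=proj("scene",h+t*u+k*np.array([-u[2],0,u[0]]));print(t,k,400+(q[0]-260)*5,(q[1]-160)*5)
```

```text
-0.129 -0.007 450.05170787509996 144.57920840676977
-0.129 0.007 432.81854294136906 128.26098217506598
0.046 -0.007 578.969770241049 52.01761708440614
0.046 0.007 560.1141968871019 33.58851187024271
```

move_arm(
  deltas=[
    [[-0.005, 0.001, 0.006, 0, 0.2], [-0.012, 0.001, 0.011, 0, 0.2], [-0.018, 0.001, 0.016, 0, 0.2], [-0.024, 0.001, 0.02, 0, 0.2], [-0.03, 0.001, 0.024, 0, 0.2], [-0.035, 0.001, 0.028, 0, 0.2], [-0.035, 0.001, 0.028, 0, 0.2], [-0.035, 0.001, 0.028, 0, 0.2]],
  ],
)

```text
clock: 17.6
position: [0.486, 0.128, 0.2146]
ee_rot: [-0.0, 0.009, 1.0, -0.0]
contact_force: [-0.3, -1.1, -0.2]
width: 0.0514
gripper_force: 72.9
```

Run:
```python
from h import *
rows([(.5085,.1285,.2005,179.2,.2)])
b=rect("scene",(3,150,80),(18,255,255),(285,175,345,230));print(b.min(0),b.max(0))
```

```text
from [0.486  0.128  0.2146] 178.9 t 17.6
[np.float64(-0.0282), np.float64(0.0011), np.float64(0.0176), np.float64(-0.0024)] (0.2,)
[299 188] [329 203]
```

move_arm(
  deltas=[
    [[-0.005, 0.001, 0.003, 0, 0.2], [-0.01, 0.001, 0.007, 0, 0.2], [-0.016, 0.001, 0.011, 0, 0.2], [-0.022, 0.001, 0.014, 0, 0.2], [-0.028, 0.001, 0.018, 0, 0.2], [-0.028, 0.001, 0.018, 0, 0.2], [-0.028, 0.001, 0.018, 0, 0.2]],
  ],
)

```text
clock: 18.35
position: [0.5084, 0.1284, 0.2002]
ee_rot: [-0.0, 0.01, 1.0, -0.0]
contact_force: [0.4, 0.3, -1.2]
width: 0.0512
gripper_force: 72.9
```

Run:
```python
from h import *
rows([(.5085,.1285,.2005,179.2,.2)])
f=lambda I:cv2.resize(np.ascontiguousarray(I[...,::-1]),(600,600),interpolation=cv2.INTER_CUBIC)
cv2.imwrite("pics/d6.png",f(manip.get_image("scene")[160:240,265:345]))
im=manip.get_image("scene");h=cv2.cvtColor(im,cv2.COLOR_RGB2HSV)
m=cv2.inRange(h,(3,170,80),(14,255,255))[170:215,280:340];v,u=np.nonzero(m)
for r in np.unique(v):print(r+170,(u[v==r]+280).min(),(u[v==r]+280).max(),end="; ")
```

```text
from [0.5084 0.1284 0.2002] 178.9 t 18.4
[np.float64(-0.0001), np.float64(0.0002), np.float64(-0.0004), np.float64(-0.0024)] (0.2,)
193 308 309; 194 310 311; 195 312 314; 196 314 316; 197 316 318; 198 318 320; 199 320 322; 200 322 324; 201 324 326; 202 326 328; 203 328 329;
```

move_arm(
  deltas=[
    [[0, 0, 0.001, 0, 0.2], [0, 0, 0.002, 0, 0.2], [0, 0, 0.003, 0, 0.2], [0, 0, 0.004, 0, 0.2], [0, 0, 0.004, 0, 0.2]],
  ],
)

```text
clock: 18.95
position: [0.5084, 0.1284, 0.1972]
ee_rot: [0.0, 0.009, 1.0, -0.0]
contact_force: [-0.1, 0.2, 0.4]
width: 0.0509
gripper_force: 72.9
```

move_arm(
  deltas=[
    [[0, 0, 0.001, 0, 0.2], [0, 0, 0.002, 0, 0.2], [0, 0, 0.003, 0, 0.2], [0, 0, 0.003, 0, 0.2]],
  ],
)

```text
clock: 19.35
position: [0.5086, 0.1284, 0.1961]
ee_rot: [0.001, 0.009, 1.0, 0.0]
contact_force: [-2.4, -0.9, 7.4]
width: 0.0515
gripper_force: 73.9
```

move_arm(
  deltas=[
    [[0, 0, -0.001, 0, 0.2], [0, 0, -0.001, 0, 0.2], [0, 0, -0.001, 0, 0.2], [0, 0, -0.001, 0, 0.2], [0, 0, -0.001, 0, 0.2]],
  ],
  squeeze=20,
)

```text
clock: 19.85
position: [0.5085, 0.1284, 0.1963]
ee_rot: [0.0, 0.009, 1.0, -0.0]
contact_force: [-1.5, 0.2, 6.0]
width: 0.051
gripper_force: 73.5
```

move_arm(
  deltas=[
    [[0, 0, 0, 0, -0.15], [0, 0, 0, 0, -0.2], [0, 0, 0, 0, -0.22], [0, 0, 0, 0, -0.24], [0, 0, 0, 0, -0.26], [0, 0, 0, 0, -0.3], [0, 0, 0, 0, -0.35], [0, 0, 0, 0, -0.4], [0, 0, 0, 0, -0.45], [0, 0, 0, 0, -0.5], [0, 0, 0, 0, -0.5], [0, 0, 0, 0, -0.5]],
  ],
)

```text
clock: 21.05
position: [0.5085, 0.1284, 0.1956]
ee_rot: [0.0, 0.009, 1.0, -0.0]
contact_force: [-1.0, -0.6, 0.3]
width: 0.064
gripper_force: 0.0
```

```bash
cat > g.py <<'E'
from h import *
for k in range(3):
    im=manip.get_image("scene");h=cv2.cvtColor(im,cv2.COLOR_RGB2HSV)
    m=cv2.inRange(h,(60,80,25),(90,255,255))[170:270,260:350];v,u=np.nonzero(m)
    print(len(v),u.mean()+260,v.mean()+170,u.min()+260,u.max()+260,v.min()+170,v.max()+170)
E
python3 g.py
```

```text
302 317.3675496688742 213.64238410596028 308 327 199 228
265 314.3207547169811 213.4 306 322 200 227
197 308.4213197969543 212.28934010152284 302 315 200 225
```

The blank hangs and swings. I wait for it to settle.

move_arm(
  deltas=[
    [[0, 0, 0, 0, -0.5], [0, 0, 0, 0, -0.5], [0, 0, 0, 0, -0.5], [0, 0, 0, 0, -0.5], [0, 0, 0, 0, -0.5], [0, 0, 0, 0, -0.5], [0, 0, 0, 0, -0.5], [0, 0, 0, 0, -0.5], [0, 0, 0, 0, -0.5], [0, 0, 0, 0, -0.5], [0, 0, 0, 0, -0.55], [0, 0, 0, 0, -0.6]],
  ],
)

```text
clock: 22.4
position: [0.5085, 0.1284, 0.1956]
ee_rot: [0.0, 0.009, 1.0, -0.0]
contact_force: [0.5, -0.2, -0.5]
width: 0.0684
gripper_force: 0.0
```

```bash
python3 g.py
```

```text
46 294.04347826086956 207.56521739130434 291 298 203 213
36 293.30555555555554 206.83333333333334 290 297 202 211
52 296.61538461538464 208.19230769230768 293 301 204 214
```

move_arm(
  deltas=[
    [[0, 0, 0, 0, -0.6], [0, 0, 0, 0, -0.6], [0, 0, 0, 0, -0.6], [0, 0, 0, 0, -0.6], [0, 0, 0, 0, -0.6], [0, 0, 0, 0, -0.6], [0, 0, 0, 0, -0.6], [0, 0, 0, 0, -0.6], [0, 0, 0, 0, -0.6], [0, 0, 0, 0, -0.6], [0, 0, 0, 0, -0.6], [0, 0, 0, 0, -0.6]],
  ],
)

```text
clock: 23.75
position: [0.5084, 0.1284, 0.1956]
ee_rot: [0.0, 0.009, 1.0, -0.0]
contact_force: [-0.5, -0.2, 0.1]
width: 0.0682
gripper_force: 0.0
```

```bash
python3 g.py
```

```text
224 312.19642857142856 211.69642857142856 305 319 199 224
226 312.28761061946904 212.1946902654867 305 320 199 225
203 309.9950738916256 212.17733990147784 303 317 199 224
```

move_arm(
  deltas=[
    [[0, 0, 0, 0, -0.6], [0, 0, 0, 0, -0.6], [0, 0, 0, 0, -0.6], [0, 0, 0, 0, -0.6], [0, 0, 0, 0, -0.6], [0, 0, 0, 0, -0.6], [0, 0, 0, 0, -0.6], [0, 0, 0, 0, -0.6], [0, 0, 0, 0, -0.6], [0, 0, 0, 0, -0.6], [0, 0, 0, 0, -0.6], [0, 0, 0, 0, -0.6]],
  ],
)

```text
clock: 25.1
position: [0.5084, 0.1284, 0.1956]
ee_rot: [0.0, 0.009, 1.0, -0.0]
contact_force: [0.6, 0.3, -0.1]
width: 0.0683
gripper_force: 0.0
```

move_arm(
  deltas=[
    [[0, 0, 0, 0, -0.6], [0, 0, 0, 0, -0.6], [0, 0, 0, 0, -0.6], [0, 0, 0, 0, -0.6], [0, 0, 0, 0, -0.6], [0, 0, 0, 0, -0.6], [0, 0, 0, 0, -0.6], [0, 0, 0, 0, -0.6], [0, 0, 0, 0, -0.6], [0, 0, 0, 0, -0.6], [0, 0, 0, 0, -0.6], [0, 0, 0, 0, -0.6]],
  ],
)

```text
clock: 26.3
position: [0.5084, 0.1284, 0.1956]
ee_rot: [0.0, 0.009, 1.0, -0.0]
contact_force: [-1.1, 0.2, -0.6]
width: 0.0679
gripper_force: 0.0
```

```bash
sed -i 's/range(3)/range(12)/; s/print(len(v),/print(len(v),manip.get_state()["clock"],/' g.py; python3 g.py
```

```text
158 26.35 306.3164556962025 211.58227848101265 301 312 199 223
135 26.4 303.9111111111111 211.7037037037037 299 309 200 222
119 26.45 302.1932773109244 210.7983193277311 297 308 200 221
111 26.5 301.63063063063066 210.59459459459458 297 308 199 220
123 26.55 302.609756097561 210.6260162601626 298 308 199 221
142 26.6 304.7112676056338 211.2394366197183 299 310 199 222
155 26.65 306.6193548387097 211.31612903225806 301 312 199 222
170 26.7 307.72352941176473 211.15882352941176 302 313 199 222
165 26.75 307.5272727272727 211.02424242424243 302 313 199 222
142 26.8 305.9788732394366 210.5845070422535 301 311 199 221
124 26.85 304.0 210.42741935483872 299 309 199 220
117 26.9 302.9145299145299 210.66666666666666 298 308 199 220
```

It is settling quickly, so I lift clear.

move_arm(
  deltas=[
    [[0, 0, 0, 0, -0.6], [0, 0, -0.01, 0, -0.6], [0, 0, -0.03, 0, -0.6], [0, 0, -0.06, 0, -0.6], [0, 0, -0.1, 0, -0.6], [0, 0, -0.15, 0, -0.6], [0, 0, -0.2, 0, -0.6], [0, 0, -0.2, 0, -0.6], [0, 0.05, -0.25, 0, -0.6], [0, 0.1, -0.25, 0, -0.6], [0, 0.15, -0.25, 0, -0.6], [0, 0.2, -0.25, 0, -0.6]],
  ],
)

```text
clock: 28.1
position: [0.5112, 0.2898, 0.3958]
ee_rot: [0.0, 0.01, 1.0, 0.0]
contact_force: [1.2, -1.2, -0.4]
width: 0.0686
gripper_force: 0.0
```

move_arm(
  deltas=[
    [[0, 0.2, 0, 0, -0.6], [0, 0.2, 0, 0, -0.6], [0, 0.2, 0, 0, -0.6], [0, 0.2, 0, 0, -0.6], [0, 0.2, 0, 0, -0.6], [0, 0.2, 0, 0, -0.6], [0, 0.2, 0, 0, -0.6], [0, 0.2, 0, 0, -0.6], [0, 0.2, 0, 0, -0.6], [0, 0.2, 0, 0, -0.6], [0, 0.2, 0, 0, -0.6], [0, 0.2, 0, 0, -0.6]],
  ],
)

```text
clock: 29.3
position: [0.5145, 0.4482, 0.3957]
ee_rot: [0.0, 0.01, 1.0, -0.0]
contact_force: [-0.6, 0.4, -0.5]
width: 0.068
gripper_force: 0.0
```

```bash
python3 g.py|tail -4
python3 - <<'E'
from h import *
s=manip.get_state();print(s['position'])
f=lambda I:cv2.resize(np.ascontiguousarray(I[...,::-1]),(400,400),interpolation=cv2.INTER_CUBIC)
cv2.imwrite("pics/e1.png",np.hstack([f(manip.get_image("top")[210:330,245:365]),f(manip.get_image("scene")[165:265,260:360])]))
from ang import fit,red
r2=lambda i:(i[...,0]-.5*(i[...,1]+i[...,2])-40)
fit("top",(285,239,325,277),r2,.19)
E
```

```text
142 29.75 304.9225352112676 210.7605633802817 300 311 199 221
146 29.8 304.97945205479454 210.74657534246575 300 311 199 221
144 29.85 305.05555555555554 210.88888888888889 300 311 199 221
144 29.9 304.97222222222223 210.64583333333334 300 311 199 221
[0.51447785 0.44840194 0.39556854]
top 0.19 c [0.5451 0.1273] ang 179.65 len 0.0646
```

View pics/e1.png

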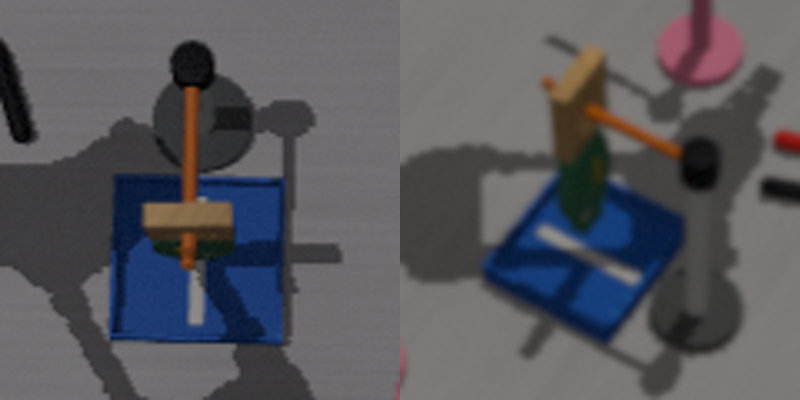

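The last picture shows the blank hanging on the hook. In the top crop the tab is at (188,218) with the tip showing beyond it at (188,265), and the hook is at 179.7°, along the tray's middle line. It hangs still.

```bash
python3 -c "
from rig import manip
print(manip.sign_off())"
```

```text
the job is handed in; nothing more can be done
None
```

The blank hangs still on the swivel hook by its tail hole, over the drip tray; the hook points along the tray's middle line to within about 1° by camera, and the job was handed in at about 30 s.

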